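# Find the stamped cold box and send it to the dispatch line

## Task

One of the two cold boxes bears a black release stamp on its underside. With the fingertips, gently tip each box over towards the robot until it lies on its robot-side wall and its underside faces away from the robot. When both have been tipped, push the stamped box, as it lies, away from the robot until its stamped face stands on the yellow tape and square to it. Never grip or lift a box, leave the other one lying where it was tipped, and do not disturb anything else on the bench.

Things in the scene. Friction and masses are not known exactly. Their poses are not given: they have to be found in the camera images.
- box_a: one of two identical closed cold boxes for sealed vials: blue foot, white walls, grey lid; 115 mm deep (own x, away from the robot at the start, yaw up to 0.15 rad), 125 mm wide (own y), 100 mm high, 0.45 to 0.75 kg, bottom-heavy (centre of mass 24 mm up: on its near lower edge it balances at about 66 degrees). Friction on the bench: rubber feet (3 mm) about 1.1, walls 0.6. Origin: centre of the underside at sole level; own z up
- box_b: the other of two identical closed cold boxes for sealed vials: blue foot, white walls, grey lid; 115 mm deep (own x, away from the robot at the start, yaw up to 0.15 rad), 125 mm wide (own y), 100 mm high, 0.45 to 0.75 kg, bottom-heavy (centre of mass 24 mm up: on its near lower edge it balances at about 66 degrees). Friction on the bench: rubber feet (3 mm) about 1.1, walls 0.6. Origin: centre of the underside at sole level; own z up
- box_a_far_edge (a point): middle of box_a's lower edge on the side away from the robot, at sole level (57.5 mm along its own +x from the origin); it is 115 mm above the bench when the box lies tipped towards the robot
- box_b_far_edge (a point): the same point of box_b
- box_a_lid (a point): centre of the outside of box_a's lid, 100 mm above the underside; it faces the robot when the box lies tipped
- box_b_lid (a point): the same point of box_b
- stamp (a point): centre of the stamp on the underside of the stamped box: a black ring 72 mm across with a bar through it, 94 mm long, on the white sole plate; the other box's sole plate is plain white. The stamped box may stand at the left or at the right
- dispatch_line: straight yellow tape on the bench top, 40 mm wide (own x, away from the robot), 760 mm long (own y, to the robot's left), flat; origin at its middle, yaw up to 0.1 rad either way
- media_bottle: bystander between the boxes: amber bottle 52 mm across, 95 mm tall; origin under its centre
- dish_stack: bystander between the boxes, nearer the robot: stack of dishes 61 mm across, 60 mm tall; origin under its centre
- tube_rack: bystander at the right: white tube rack 60 x 120 mm, 84 mm tall with its tubes; origin under its centre
- injector_1: bystander at the left: blue disc 104 mm across with a silver knob, 66 mm tall; origin under its centre
- injector_2: bystander at the left, farther away: the same kind of disc
- oil_jar: bystander at the right, near the robot: jar 48 mm across, 55 mm tall; origin under its centre
- timer: bystander at the right, beyond the tube rack: flat white timer 55 x 70 mm, 20 mm thick; origin under its centre
Things that resemble listed ones, but are neither listed nor needed, are in the scene too. What is shaped like the box_b but brown or pink is not meant.

How it is judged:
On the way, in this order (a step that is already met when the one before it is completed fails the run):
1. one box, whichever comes first, lies tipped over towards the robot (((angle between box_a's own z axis and vertical between 1.4 and 1.75 rad and height (world z) of box_a_far_edge above 0.1 m) or (angle between box_b's own z axis and vertical between 1.4 and 1.75 rad and height (world z) of box_b_far_edge above 0.1 m))), for 0.3 s.
2. both boxes lie tipped over towards the robot, and the stamped one is still at least 40 mm short of the tape's centre line (angle between box_a's own z axis and vertical between 1.4 and 1.75 rad and height (world z) of each of box_a_far_edge, box_b_far_edge above 0.1 m and angle between box_b's own z axis and vertical between 1.4 and 1.75 rad and x of stamp in the frame of dispatch_line below -0.04 m), for 0.3 s.
At the end, for the whole second after the job is handed in: both boxes lie at rest on their robot-side walls (tilt 1.4 to 1.75 rad); the stamp (on box_a) is within 20 mm of the tape's centre line, facing away from the robot, square to the tape within 0.2 rad; box_b's origin is within 130 mm of its start (tipping alone moves it about 80 mm) (x of stamp in the frame of dispatch_line between -0.02 and 0.02 m and y of stamp in the frame of dispatch_line between -0.36 and 0.36 m and x of box_a_lid in the frame of dispatch_line below -0.05 m and angle between the z axis of box_a and the x axis of dispatch_line, either way round below 0.2 rad and distance of box_b from where it was at the start of the episode below 0.13 m and angle between box_a's own z axis and vertical between 1.4 and 1.75 rad and height (world z) of each of box_a_far_edge, box_b_far_edge above 0.1 m and angle between box_b's own z axis and vertical between 1.4 and 1.75 rad and linear speed of each of box_a, box_b below 0.01 m/s); the robot touches nothing.
It fails at once if a box is lifted off the bench (height (world z) of any of box_a_far_edge, box_b_far_edge above 0.145 m or height (world z) of any of box_a, box_b above 0.085 m or (angle between box_a's own z axis and vertical below 0.25 rad and height (world z) of box_a above 0.03 m) or (angle between box_b's own z axis and vertical below 0.25 rad and height (world z) of box_b above 0.03 m)).
It fails at once if a box is flung over (turns faster than 12 rad/s; one that merely falls the last part onto its wall reaches about 5) (angular speed of any of box_a, box_b above 12 rad/s).
It fails at once if another thing on the bench is moved by more than 25 mm (distance of any of media_bottle, dish_stack, tube_rack, injector_1, injector_2, oil_jar, timer from where it was at the start of the episode above 0.025 m).
It also fails if it takes over 72 s, if anything falls off the work surface, if the arm or the gripper's body presses on something with over 40 N, if the wrist force passes 120 N, or if a joint passes its speed limit or range.

## Robot

A 7-joint arm with a two-finger parallel gripper is mounted at the origin on the work surface. World frame = base frame: x ahead of the robot, y to its left, z up, the work surface at z = 0. Lengths are in m, angles in rad, forces in N, time in s.
With the tool pointing down it reaches from about 0.425 to 1.025 m from the base axis. Payload 9.4 kg.
Tool frame: the origin (TCP) lies midway between the tips of the shut fingers; the grasp point (between the pads) lies 19 mm behind it (manip.grip_depth is the distance from the TCP to the grasp point, in m); z points along the fingers, y is the direction in which the jaws open and shut (so a half turn about z gives the same grasp; the last joint's range is limited). The gripper opens to 85 mm and grips with 20 to 120 N. Pads are 22 mm wide; open, the fingers measure 114 mm over their backs; the gripper's body (76 mm by 85 mm) begins 54 mm behind the grasp point. The pads swing forward as they close: fully open they stand 13 mm farther back than shut.
Start: joints at [-1.234, 0.599, -0.003, 1.599, 0.002, 0.943, -0.08], TCP at [0.292, 0.664, 0.208] pointing down, gripper open.
Joint ranges: [-2.57, 2.57], [-0.35, 1.97], [-1.29, 1.29], [0.11, 2.56], [-1.05, 4.19], [0.11, 1.86], [-2.63, 2.63]. Speed limits (rad/s): [2.22, 2.22, 3.01, 3.01, 3.14, 3.14, 3.14].

## Interface

Orientations are given as a rotation vector (axis times angle).
In Python, from station import manip, eyes gives the robot as it stands.
- The arm moves only by the tool step_arm, never from a script. Its argument "plan" is a list of rows, each an object with "travel": the shift along the world's x, y, z in m, a list of three; "delta_rot": the turn, a rotation vector about the world's x, y, z in degrees, a list of three; "gripper": the finger opening in m, from 0 to 0.0854. In form: [{"travel": [dx, dy, dz], "delta_rot": [wx, wy, wz], "gripper": gripper}, ...]. A call has 1 to 20 rows; each row is the pose to reach, as a shift and turn from the pose measured when the call began; what a row does not reach only later rows make up. A row lasts 1/8 s, in which the tool goes at most 62.5 mm and 10.7 degrees, less where a joint would pass 70% of its speed; a pose out of reach is approached as far as the arm can. A call with a gripper value outside its range is refused whole. The fingers move at their own pace and stop on an object; the grip force is fixed at half the most. Time passes only in rows, so rows that repeat a pose let the fingers close. It gives the time, the measured TCP pose, the force and the opening at its end, in the units of the state.
- manip.observe(): the state, without advancing time (a new reading comes with each control period).
- eyes.grab_frame(name): name is "scene" or "top"; returns a dict with "img" (400x640x3 uint8, blue, green, red), "z_map" (400x640 float32, m along the optical axis (not along the pixel's ray), 0 where there is no reading), "mtx" (3x3 intrinsics, pixels), "k1" (the pictures are not rectified: a ray, as slopes to the right and down, at radius r is drawn at 1 + k1 r^2 times it, then the intrinsics apply), "pose" (4x4, takes a point from camera to world coordinates). Camera axes: x right, y down, z forward; pixel columns grow to the right and rows downward; lengths in m; the calibration is good to about 2 mm. A picture is of the moment at which its call begins.
- manip.hand_in(): hands the job in, once; it reports no verdict.
The state is a dict: "clock": time; "q": joint angles; "qvel": joint speeds; "tau": joint torques, N m; "ee_pos": TCP position; "tcp_rot": TCP orientation; "ft_force": force on the tool from outside, world axes, zero at the start; "torque": the same for the moment, N m; "opening": finger opening in m.
Only numpy, scipy, OpenCV 4.12 (cv2) and the standard library are available. Lean on these libraries where they do the work, as an engineer would, in place of code of your own. Each camera call takes 0.05 s, during which the arm holds its last target.

## Working session

There is one attempt and no reset: what is moved stays moved. The work goes in short steps, Python scripts to look and compute and a tool call to move; the robot and the scene stay as the last step left them, time stands still between calls to the robot, and variables do not carry over. Pictures are saved under pics/ and viewed, and the job is handed in when it is done.

Besides the shell and the picture viewer there is one more tool, called after "Call:" as name(argument=value, ...) on one line, values as JSON. step_arm: Moves the arm, as the interface text tells. Its arguments: {"type":"object","properties":{"plan":{"type":"array"}},"required":["plan"]}

```bash
mkdir -p pics; ls; cat > h.py <<'E'
import sys; sys.path.insert(0,'.')
import numpy as np, cv2, pickle
from station import manip, eyes
def grab(n,tag):
    f=eyes.grab_frame(n); cv2.imwrite(f'pics/{tag}.png',f['img']); pickle.dump(f,open(f'pics/{tag}.pkl','wb')); return f
def load(tag): return pickle.load(open(f'pics/{tag}.pkl','rb'))
def P(f,u,v,z=None,plane=None):
    K=f['mtx'];d=np.array([[f['k1'],0,0,0]]).ravel()
    p=cv2.undistortPoints(np.array([[[u,v]]],float),K,np.array([f['k1'],0,0,0],float))[0,0]
    T=f['pose']; r=np.array([p[0],p[1],1.])
    if plane is not None:
        w=T[:3,:3]@r; s=(plane-T[2,3])/w[2]; return T[:3,3]+s*w
    if z is None: z=f['z_map'][int(round(v)),int(round(u))]
    return T[:3,:3]@(r*z)+T[:3,3]
def cloud(f):
    h,w=f['z_map'].shape; uv=np.stack(np.meshgrid(np.arange(w),np.arange(h)),-1).reshape(-1,1,2).astype(float)
    p=cv2.undistortPoints(uv,f['mtx'],np.array([f['k1'],0,0,0],float)).reshape(h,w,2)
    z=f['z_map'][...,None]; c=np.concatenate([p*z,z],-1); return c@f['pose'][:3,:3].T+f['pose'][:3,3]
def crop(f,u0,v0,u1,v1,s,tag): cv2.imwrite(f'pics/{tag}.png',cv2.resize(f['img'][v0:v1,u0:u1],None,fx=s,fy=s,interpolation=cv2.INTER_CUBIC))
E
python3 - <<'E'
from h import *
for n in('scene','top'):
    f=grab(n,n+'0'); print(n,f['mtx'].tolist(),f['k1'],f['pose'].round(3).tolist())
print(manip.observe())
E
```

```text
pics
scene [[422.51074841419296, 0.0, 320.89731048163816], [0.0, 422.51074841419296, 194.25813071783844], [0.0, 0.0, 1.0]] 0.017018770580069155 [[0.587, 0.445, -0.676, 1.365], [0.81, -0.331, 0.485, -0.542], [-0.008, -0.832, -0.555, 0.768], [0.0, 0.0, 0.0, 1.0]]
top [[432.07490044542584, 0.0, 329.8996300562114], [0.0, 432.07490044542584, 185.7320199912714], [0.0, 0.0, 1.0]] -0.05642569627670396 [[-0.034, -0.979, 0.203, 0.317], [-0.999, 0.033, -0.005, 0.033], [-0.002, -0.203, -0.979, 1.344], [0.0, 0.0, 0.0, 1.0]]
{'clock': 0.1, 'q': array([-1.23368384,  0.60003995, -0.00256085,  1.60004339,  0.00180349,
        0.94292102, -0.07982538]), 'qvel': array([-0.00101655, -0.00097527, -0.00163897, -0.00129756, -0.00012694,
        0.00056583, -0.00138093]), 'tau': array([ 5.90340889e-03, -7.77993608e+01,  1.57054916e+00, -2.58627409e+01,
        1.27255695e-02,  5.52660567e-03, -5.64411408e-06]), 'ee_pos': array([0.2913463 , 0.6633857 , 0.20750914]), 'tcp_rot': array([-6.45276543e-01, -3.07443821e+00,  2.19833616e-03]), 'ft_force': array([-0.12233785, -0.63327176,  0.1594454 ]), 'torque': array([-0.02223713,  0.03739947,  0.02128274]), 'opening': 0.08521054027031434}
```

View pics/scene0.png

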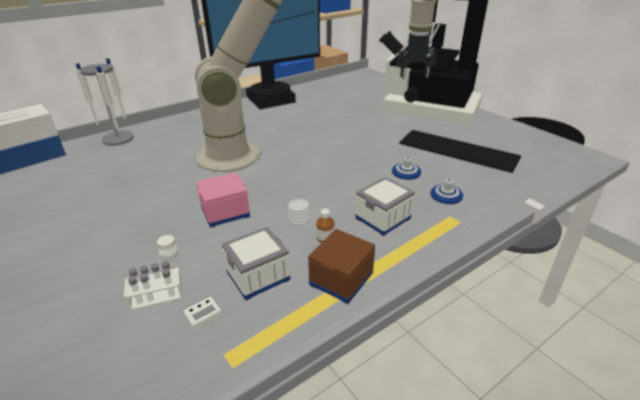

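View pics/top0.png

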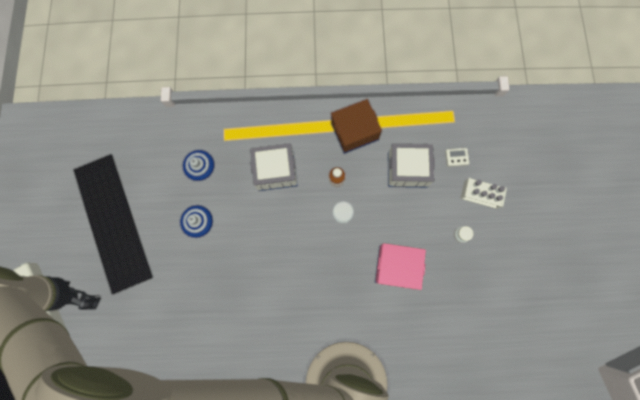

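The cold boxes are at top-view pixels (273,165) on the left and (412,163) on the right. The lookalikes are the brown box on the tape at (356,125) and the pink box at (402,267). The bottle is at (337,175) and the dishes at (343,212). The left and right boxes with grey lids match the description. Next I'll take a close crop and measure.

```bash
python3 - <<'E'
from h import *
f=load('top0'); crop(f,160,80,520,280,2.2,'topc')
C=cloud(f); T=f['img']
hsv=cv2.cvtColor(T,cv2.COLOR_BGR2HSV)
# boxes: z 0.08-0.12
m=((C[...,2]>0.085)&(C[...,2]<0.12)&(C[...,0]<1.1)).astype(np.uint8)
n,l,s,c=cv2.connectedComponentsWithStats(m)
for i in range(1,n):
    if s[i,4]<60: continue
    p=C[l==i]; r=cv2.minAreaRect((p[:,:2]*1000).astype(np.float32)); print('top',c[i].round(),s[i,4],np.median(p[:,2]).round(3),r)
m=((C[...,2]>0.012)&(C[...,0]<1.1)&(C[...,0]>.3)).astype(np.uint8)
n,l,s,c=cv2.connectedComponentsWithStats(m)
for i in range(1,n):
    if s[i,4]<60: continue
    p=C[l==i]; r=cv2.minAreaRect((p[:,:2]*1000).astype(np.float32)); print('obj',c[i].round(),s[i,4],p[:,2].max().round(3),r)
y=cv2.inRange(hsv,(20,120,120),(35,255,255))>0
q=C[y&(abs(C[...,2])<.01)]; 
r=cv2.minAreaRect((q[:,:2]*1000).astype(np.float32)); print('tape',r,q[:,2].mean()); print(cv2.boxPoints(r))
v=cv2.fitLine((q[:,:2]).astype(np.float32),cv2.DIST_L2,0,.01,.01).ravel();print(v)
E
```

```text
top [355. 122.] 1560 0.1 ((773.430419921875, -58.28535461425781), (116.20870208740234, 133.43405151367188), 20.129934310913086)
top [272. 164.] 1589 0.1 ((648.62548828125, 196.54257202148438), (116.71797180175781, 130.37649536132812), 5.262592315673828)
top [412. 162.] 1635 0.1 ((640.9816284179688, -221.64759826660156), (134.262451171875, 117.6767578125), 87.24365997314453)
top [401. 266.] 1856 0.1 ((335.5520935058594, -169.18458557128906), (134.50628662109375, 115.96813201904297), 79.43586730957031)
top [625. 376.] 352 0.101 ((8.897502899169922, -783.2644653320312), (55.75232696533203, 130.52706909179688), 63.37472152709961)
top [342. 368.] 110 0.114 ((62.15693664550781, 13.225421905517578), (31.343019485473633, 116.90982818603516), 13.87987232208252)
obj [334.  91.] 4150 1.344 ((902.925537109375, -1.7969970703125), (807.2889404296875, 851.0686645507812), 43.06635665893555)
obj [355. 125.] 1891 1.344 ((582.0706787109375, -52.24357604980469), (155.4251708984375, 534.1235961914062), 88.27863311767578)
obj [273. 166.] 1833 1.344 ((505.3739318847656, 156.57498168945312), (427.7506408691
[... 1014 characters left out ...]
101.2078628540039), 73.24474334716797)
obj [463. 234.] 230 1.344 ((363.05267333984375, -183.77854919433594), (47.7885627746582, 441.3538513183594), 18.031877517700195)
obj [400. 262.] 1591 1.344 ((352.4705810546875, -105.42091369628906), (266.85748291015625, 104.09855651855469), 82.83758544921875)
obj [ 29. 280.] 1507 1.344 ((320.8130798339844, 514.38330078125), (960.2476806640625, 55.96848678588867), 86.2652359008789)
tape ((798.460205078125, -11.358184814453125), (43.72346878051758, 759.7416381835938), 2.9827260971069336) 0.00037590172430936
[[ 756.8616   366.86044]
 [ 796.39465 -391.85196]
 [ 840.05884 -389.5768 ]
 [ 800.52576  369.1356 ]]
[ 0.05019386 -0.9987395   0.7969713   0.00594101]
```

View pics/topc.png

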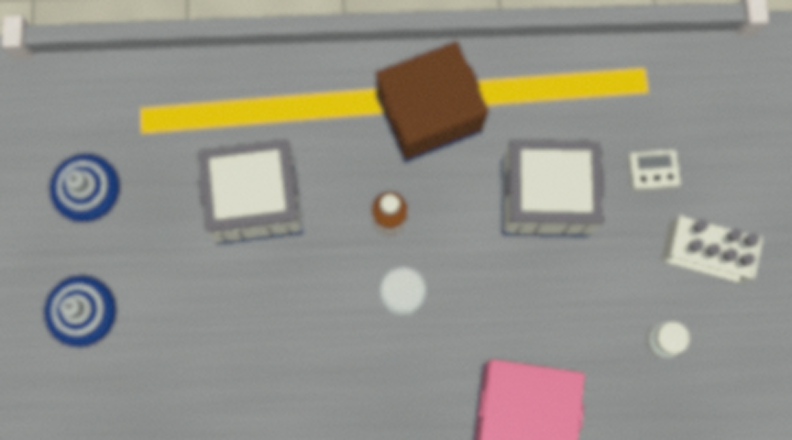

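```bash
python3 - <<'E'
from h import *
f=load('top0'); C=cloud(f); ok=(f['z_map']>.1)
m=(ok&(C[...,2]>0.010)&(C[...,2]<.2)&(C[...,0]<.95)&(C[...,0]>.25)).astype(np.uint8)
n,l,s,c=cv2.connectedComponentsWithStats(m)
for i in range(1,n):
    if s[i,4]<60: continue
    p=C[l==i]; q=np.percentile(p,[1,99],axis=0); print('obj',c[i].round(),s[i,4],'x',q[:,0].round(3),'y',q[:,1].round(3),'z',q[1,2].round(3))
# lid corners, from edges fit at z=.1, tighter
for nm,i in(('L',(165,273)),('R',(163,412))):
    mm=((abs(C[...,2]-.1)<.008)&ok).astype(np.uint8); _,l=cv2.connectedComponents(mm)
    p=C[l==l[i]]; r=cv2.minAreaRect((p[:,:2]*1000).astype(np.float32)); print(nm,r, np.percentile(p[:,2],[5,95])); print(cv2.boxPoints(r).round())
    print(p.mean(0))
m=cv2.boxPoints
mm=((abs(C[...,2]-.1)<.008)&ok).astype(np.uint8); _,l=cv2.connectedComponents(mm)
p=C[l==l[122,355]]; print('brown',cv2.boxPoints(cv2.minAreaRect((p[:,:2]*1000).astype(np.float32))).round())
E
```

```text
obj [334.  91.] 4214 x [0.883 0.923] y [-0.555  0.556] z 0.057
obj [355. 125.] 1898 x [0.702 0.838] y [-0.13   0.016] z 0.106
obj [273. 166.] 1829 x [0.587 0.707] y [0.132 0.259] z 0.106
obj [410. 165.] 1943 x [0.58  0.696] y [-0.283 -0.156] z 0.106
obj [197. 164.] 753 x [0.63  0.725] y [0.399 0.496] z 0.063
obj [457. 156.] 380 x [0.647 0.701] y [-0.418 -0.349] z 0.027
obj [112. 224.] 5562 x [0.297 0.705] y [0.595 0.835] z 0.025
obj [336. 176.] 268 x [0.592 0.641] y [-0.018  0.031] z 0.098
obj [484. 192.] 858 x [0.507 0.593] y [-0.51  -0.387] z 0.088
obj [342. 212.] 351 x [0.476 0.535] y [-0.037  0.02 ] z 0.066
obj [195. 221.] 805 x [0.449 0.543] y [0.403 0.494] z 0.059
obj [463. 234.] 232 x [0.402 0.447] y [-0.393 -0.352] z 0.06
obj [400. 266.] 1948 x [0.275 0.397] y [-0.234 -0.1  ] z 0.105
obj [ 28. 269.] 266 x [0.34  0.377] y [0.932 0.988] z 0.065
L ((648.62548828125, 196.54257202148438), (116.71797180175781, 130.37649536132812), 5.262592315673828) [0.09519701 0.10403299]
[[585. 256.]
 [596. 126.]
 [713. 137.]
 [701. 267.]]
[0.64777186 0.19617621 0.09983033]
R ((640.5479125976562, -221.34268188476562), (133.3159942626953, 117.9402847290039), 86.53871154785156) [0.09544591 0.10430318]
[[ 578. -284.]
 [ 695. -291.]
 [ 703. -158.]
 [ 586. -151.]]
[ 0.63895441 -0.21993376  0.09996365]
brown [[ 696.  -16.]
 [ 742. -141.]
 [ 851. -101.]
 [ 805.   24.]]
```

Call:
step_arm(plan=[{"travel": [0.04,-0.04,0],"delta_rot": [0,0,3],"gripper": 0.07},{"travel": [0.08,-0.08,0],"delta_rot": [0,0,6],"gripper": 0.07},{"travel": [0.12,-0.12,0],"delta_rot": [0,0,9],"gripper": 0.07},{"travel": [0.16,-0.16,0],"delta_rot": [0,0,12],"gripper": 0.07},{"travel": [0.2,-0.2,0],"delta_rot": [0,0,15],"gripper": 0.07},{"travel": [0.24,-0.24,0],"delta_rot": [0,0,18],"gripper": 0.07},{"travel": [0.28,-0.28,0],"delta_rot": [0,0,21],"gripper": 0.07},{"travel": [0.32,-0.32,0],"delta_rot": [0,0,24],"gripper": 0.07},{"travel": [0.36,-0.36,0],"delta_rot": [0,0,26],"gripper": 0.07},{"travel": [0.4,-0.4,0],"delta_rot": [0,0,28],"gripper": 0.07},{"travel": [0.43,-0.44,0],"delta_rot": [0,0,29],"gripper": 0.07},{"travel": [0.449,-0.459,0],"delta_rot": [0,0,29],"gripper": 0.07},{"travel": [0.449,-0.459,0],"delta_rot": [0,0,29],"gripper": 0.07}])

```text
clock: 1.72
ee_pos: [0.7413, 0.2025, 0.2068]
tcp_rot: [0.14, -3.138, 0.003]
ft_force: [0.7, 0.5, 0.5]
opening: 0.0701
```

Call:
step_arm(plan=[{"travel": [0,0.002,-0.045],"delta_rot": [0,0,0],"gripper": 0.07},{"travel": [0,0.002,-0.09],"delta_rot": [0,0,0],"gripper": 0.07},{"travel": [0,0.002,-0.127],"delta_rot": [0,0,0],"gripper": 0.07},{"travel": [0,0.002,-0.127],"delta_rot": [0,0,0],"gripper": 0.07}])

```text
clock: 2.22
ee_pos: [0.738, 0.2066, 0.0767]
tcp_rot: [0.144, -3.132, 0.004]
ft_force: [-0.1, -0.2, 0.2]
opening: 0.0701
```

```bash
python3 - <<'E'
from h import *
f=grab('scene','s1'); crop(f,300,120,520,290,3.5,'s1c'); print(manip.observe()['ee_pos'])
E
```

```text
[0.7397547  0.20667895 0.07914004]
```

View pics/s1c.png

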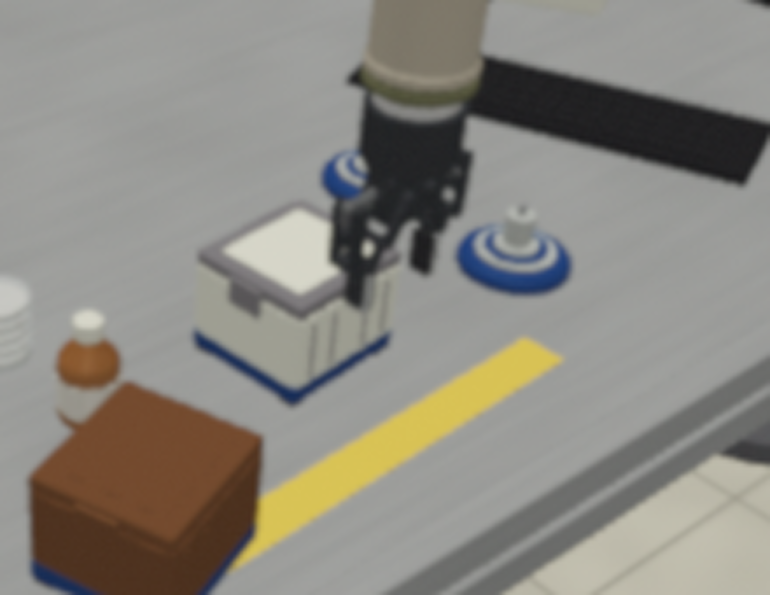

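Call:
step_arm(plan=[{"travel": [-0.012,-0.001,0],"delta_rot": [0,0,0],"gripper": 0.07},{"travel": [-0.02,-0.002,0],"delta_rot": [0,0,0],"gripper": 0.07},{"travel": [-0.025,-0.002,0.002],"delta_rot": [0,0,0],"gripper": 0.07},{"travel": [-0.032,-0.003,0.009],"delta_rot": [0,0,0],"gripper": 0.07},{"travel": [-0.04,-0.004,0.018],"delta_rot": [0,0,0],"gripper": 0.07},{"travel": [-0.05,-0.005,0.026],"delta_rot": [0,0,0],"gripper": 0.07},{"travel": [-0.06,-0.006,0.034],"delta_rot": [0,0,0],"gripper": 0.07},{"travel": [-0.07,-0.007,0.04],"delta_rot": [0,0,0],"gripper": 0.07},{"travel": [-0.082,-0.008,0.046],"delta_rot": [0,0,0],"gripper": 0.07}])

```text
clock: 3.4
ee_pos: [0.657, 0.1986, 0.1256]
tcp_rot: [0.143, -3.136, 0.002]
ft_force: [-0.2, -0.1, 1.0]
opening: 0.0699
```

```bash
python3 - <<'E'
from h import *
f=grab('scene','s2'); crop(f,300,120,520,290,3.5,'s2c'); s=manip.observe();print(s['ee_pos'],s['ft_force'])
E
```

```text
[0.65564513 0.1987126  0.12626777] [-1.64459603 -0.0543327  -0.14955011]
```

View pics/s2c.png

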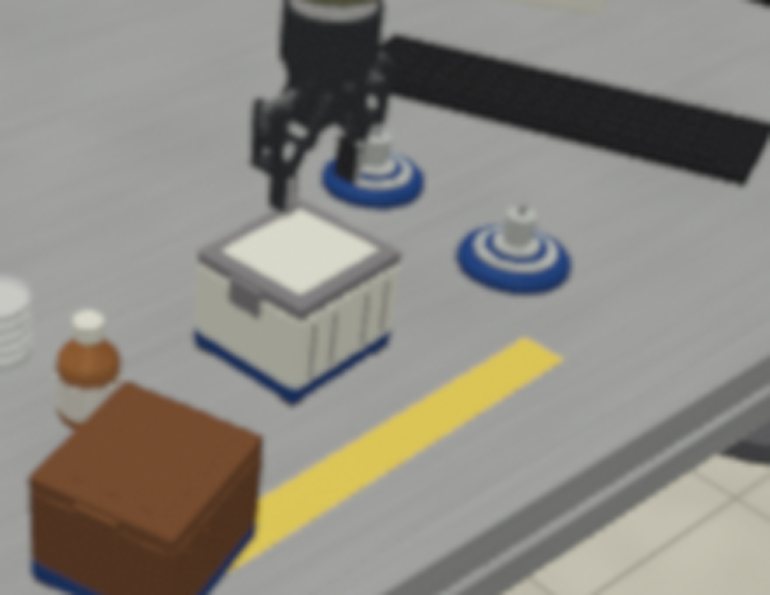

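```bash
python3 - <<'E'
from h import *
f=load('s1'); C=cloud(f)
for (u,v) in [(355,290),(350,270),(360,297),(425,255),(425,265)]:
    U,V=300+u/3.5,120+v/3.5; print((u,v),C[int(round(V)),int(round(U))].round(4), f['z_map'][int(round(V)),int(round(U))])
# fingertip points: dark pixels x>.715
g=cv2.cvtColor(f['img'],cv2.COLOR_BGR2GRAY)
m=(f['z_map']>.1)&(g<70)&(C[...,0]>.70)&(C[...,0]<.78)&(C[...,1]>.12)&(C[...,1]<.3)&(C[...,2]<.14)
p=C[m]; print(len(p)); 
for z in np.arange(.06,.14,.005):
    q=p[(p[:,2]>=z)&(p[:,2]<z+.005)]
    if len(q): print(z.round(3),len(q),q[:,0].min().round(4),q[:,0].max().round(4),q[:,1].min().round(3),q[:,1].max().round(3))
E
```

```text
(355, 290) [0.748  0.1586 0.1308] 1.1107695
(350, 270) [0.7569 0.142  0.1613] 1.0797476
(360, 297) [0.7512 0.1636 0.124 ] 1.11481
(425, 255) [0.7417 0.2417 0.126 ] 1.1580259
(425, 265) [0.7421 0.243  0.1158] 1.1640013
133
0.11 5 0.7293 0.7434 0.241 0.245
0.115 4 0.7363 0.7435 0.241 0.246
0.12 18 0.7311 0.7516 0.158 0.245
0.125 17 0.7311 0.7519 0.157 0.243
0.13 18 0.7309 0.7523 0.155 0.245
0.135 17 0.7287 0.7509 0.157 0.244
```

```bash
python3 - <<'E'
from h import *
f=load('s1'); T=f['pose']
def proj(p):
    c=T[:3,:3].T@(np.array(p)-T[:3,3]); r,_=cv2.projectPoints(c.reshape(1,3),np.zeros(3),np.zeros(3),f['mtx'],np.array([f['k1'],0,0,0],float)); u,v=r.ravel(); return ((u-300)*3.5).round(),((v-120)*3.5).round()
ex=np.array([.9957,.092,0]);ey=np.array([-.092,.9957,0]);t=np.array([.7398,.2067,.079])
for z in(.0,.005,.01,.02,.03): 
  print(z,[proj(t+a*ex+b*ey+[0,0,z]) for a in(-.011,.011) for b in(-.040,.040)])
print('box far lower corners',[proj([.648,.196,0]+a*ex*.0575+b*ey*.0625+np.array([0,0,h])) for h in(0,.1) for a,b in((1,-1),(1,1),(-1,-1))])
E
```

```text
0.0 [(np.float64(340.0), np.float64(333.0)), (np.float64(404.0), np.float64(293.0)), (np.float64(362.0), np.float64(345.0)), (np.float64(426.0), np.float64(305.0))]
0.005 [(np.float64(340.0), np.float64(327.0)), (np.float64(405.0), np.float64(288.0)), (np.float64(362.0), np.float64(340.0)), (np.float64(427.0), np.float64(300.0))]
0.01 [(np.float64(341.0), np.float64(322.0)), (np.float64(406.0), np.float64(283.0)), (np.float64(363.0), np.float64(335.0)), (np.float64(428.0), np.float64(295.0))]
0.02 [(np.float64(342.0), np.float64(312.0)), (np.float64(407.0), np.float64(273.0)), (np.float64(364.0), np.float64(324.0)), (np.float64(430.0), np.float64(285.0))]
0.03 [(np.float64(343.0), np.float64(301.0)), (np.float64(409.0), np.float64(263.0)), (np.float64(366.0), np.float64(314.0)), (np.float64(431.0), np.float64(274.0))]
box far lower corners [(np.float64(288.0), np.float64(410.0)), (np.float64(386.0), np.float64(348.0)), (np.float64(187.0), np.float64(346.0)), (np.float64(297.0), np.float64(310.0)), (np.float64(400.0), np.float64(250.0)), (np.float64(192.0), np.float64(249.0))]
```

```bash
python3 - <<'E'
from h import *
f=load('s2'); T=f['pose']
def proj(p):
    c=T[:3,:3].T@(np.array(p)-T[:3,3]); r,_=cv2.projectPoints(c.reshape(1,3),np.zeros(3),np.zeros(3),f['mtx'],np.array([f['k1'],0,0,0],float)); u,v=r.ravel(); return (int((u-300)*3.5),int((v-120)*3.5))
ex=np.array([.9957,.092,0]);ey=np.array([-.092,.9957,0]);t=np.array([.6556,.1987,.1262])
for z in(.0,.01,.02,.03,.04): 
  print(z,[proj(t+a*ex+b*ey+[0,0,z]) for a in(-.011,.011) for b in(-.040,.040)])
print(manip.observe()['q'])
C=cloud(f);g=cv2.cvtColor(f['img'],cv2.COLOR_BGR2GRAY)
m=(f['z_map']>.1)&(g<70)&(C[...,0]>.60)&(C[...,0]<.70)&(C[...,1]>.12)&(C[...,1]<.3)&(C[...,2]>.11)&(C[...,2]<.22)
p=C[m]
for z in np.arange(.11,.22,.01):
    q=p[(p[:,2]>=z)&(p[:,2]<z+.01)]
    if len(q): print(z.round(3),len(q),q[:,0].min().round(4),q[:,0].max().round(4),q[:,1].min().round(3),q[:,1].max().round(3))
E
```

```text
0.0 [(262, 238), (328, 203), (283, 249), (349, 213)]
0.01 [(263, 227), (329, 192), (284, 238), (350, 203)]
0.02 [(264, 216), (331, 182), (285, 227), (351, 192)]
0.03 [(265, 206), (332, 171), (286, 217), (353, 181)]
0.04 [(266, 195), (333, 161), (287, 206), (354, 171)]
[-0.29447859  0.64222945 -0.1303666   1.75687771  0.11437935  0.75357529
  1.17961108]
0.15 7 0.6457 0.6619 0.233 0.235
0.16 21 0.6438 0.6716 0.151 0.236
0.17 32 0.6462 0.6706 0.148 0.236
0.18 28 0.6513 0.6689 0.147 0.236
0.19 25 0.6507 0.6753 0.149 0.239
0.2 47 0.6474 0.6778 0.136 0.265
0.21 73 0.6415 0.6773 0.131 0.263
```

```bash
python3 - <<'E'
from h import *
f=load('s2'); crop(f,350,110,430,190,8,'s2d')
f=load('s1'); crop(f,370,130,450,220,7,'s1d')
E
```

```text
(no output)
```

View pics/s1d.png

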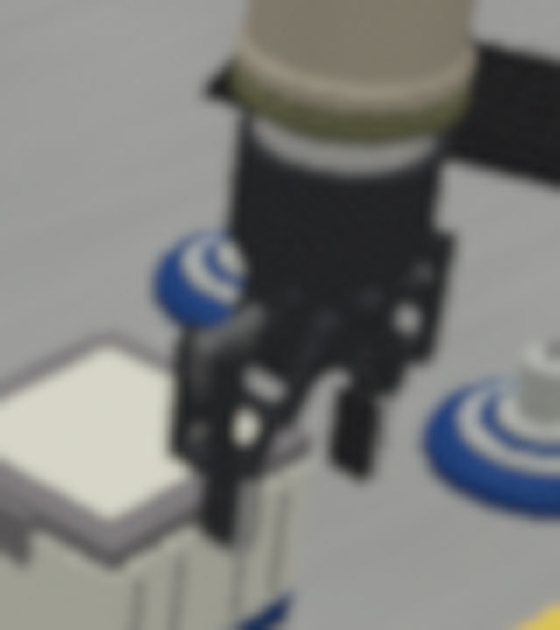

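Call:
step_arm(plan=[{"travel": [0.0,0.0,0.01],"delta_rot": [0,0,0],"gripper": 0.03},{"travel": [0.045,0.004,0.01],"delta_rot": [0,0,0],"gripper": 0.03},{"travel": [0.09,0.008,0.01],"delta_rot": [0,0,0],"gripper": 0.03},{"travel": [0.09,0.008,0.01],"delta_rot": [0,0,0],"gripper": 0.03},{"travel": [0.09,0.008,0.01],"delta_rot": [0,0,0],"gripper": 0.03}])

```text
clock: 4.08
ee_pos: [0.7452, 0.2067, 0.136]
tcp_rot: [0.144, -3.134, 0.002]
ft_force: [-0.5, -0.2, 0.0]
opening: 0.03
```

```bash
python3 - <<'E'
from h import *
f=grab('scene','s3'); s=manip.observe();t=s['ee_pos'];print(t,s['opening']); crop(f,360,110,450,220,6,'s3d')
C=cloud(f);g=cv2.cvtColor(f['img'],cv2.COLOR_BGR2GRAY)
m=(f['z_map']>.1)&(g<80)&(abs(C[...,0]-t[0])<.04)&(C[...,1]>.12)&(C[...,1]<.3)&(C[...,2]>.11)&(C[...,2]<.24)
p=C[m]
for z in np.arange(.11,.24,.005):
    q=p[(p[:,2]>=z)&(p[:,2]<z+.005)]
    if len(q): print((z-t[2]).round(3),len(q),q[:,0].min().round(4),q[:,0].max().round(4),q[:,1].min().round(3),q[:,1].max().round(3))
E
```

```text
[0.74482165 0.20676553 0.13617448] 0.030301203815273424
0.024 4 0.7412 0.7529 0.22 0.223
0.029 12 0.7385 0.7552 0.18 0.223
0.034 21 0.7358 0.7557 0.177 0.226
0.039 16 0.7358 0.7587 0.178 0.223
0.044 26 0.7361 0.7564 0.176 0.225
0.049 18 0.7369 0.7575 0.177 0.225
0.054 18 0.7362 0.7559 0.177 0.224
0.059 16 0.7362 0.7575 0.176 0.224
0.064 18 0.7437 0.7615 0.168 0.228
0.069 39 0.7399 0.7634 0.159 0.247
0.074 39 0.7387 0.7634 0.159 0.248
0.079 30 0.738 0.7634 0.154 0.253
0.084 33 0.74 0.7643 0.154 0.249
0.089 49 0.7352 0.7649 0.151 0.254
0.094 52 0.7355 0.7662 0.149 0.267
0.099 51 0.7451 0.7665 0.147 0.263
```

View pics/s3d.png

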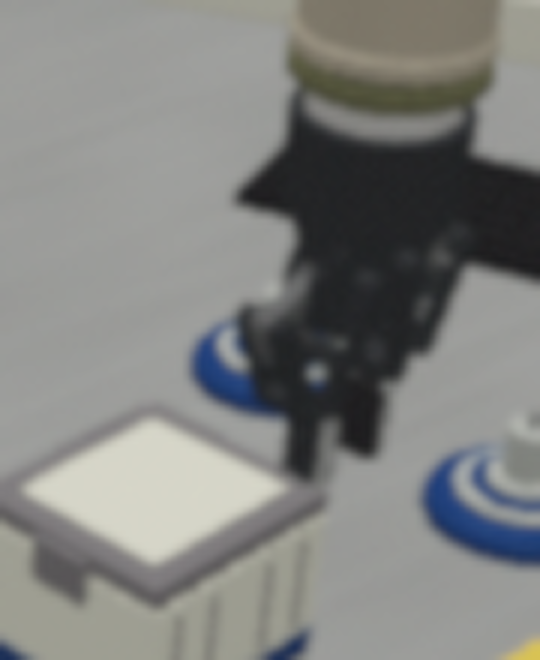

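Call:
step_arm(plan=[{"travel": [0,0,-0.04],"delta_rot": [0,0,0],"gripper": 0.04},{"travel": [0,0,-0.079],"delta_rot": [0,0,0],"gripper": 0.04},{"travel": [0,0,-0.079],"delta_rot": [0,0,0],"gripper": 0.04},{"travel": [-0.015,-0.001,-0.079],"delta_rot": [0,0,0],"gripper": 0.04},{"travel": [-0.025,-0.002,-0.079],"delta_rot": [0,0,0],"gripper": 0.04},{"travel": [-0.032,-0.003,-0.076],"delta_rot": [0,0,0],"gripper": 0.04},{"travel": [-0.038,-0.003,-0.069],"delta_rot": [0,0,0],"gripper": 0.04},{"travel": [-0.047,-0.004,-0.06],"delta_rot": [0,0,0],"gripper": 0.04},{"travel": [-0.055,-0.005,-0.053],"delta_rot": [0,0,0],"gripper": 0.04},{"travel": [-0.065,-0.006,-0.046],"delta_rot": [0,0,0],"gripper": 0.04}])

```text
clock: 5.38
ee_pos: [0.6803, 0.201, 0.0915]
tcp_rot: [0.144, -3.136, 0.001]
ft_force: [5.4, -0.5, 4.4]
opening: 0.0399
```

```bash
python3 - <<'E'
from h import *
f=grab('scene','s4'); crop(f,300,120,520,290,3.5,'s4c'); s=manip.observe();print(s['ee_pos'],s['ft_force'])
E
```

```text
[0.6791059  0.20100029 0.0923045 ] [ 3.70431342 -0.73972029  4.78776592]
```

View pics/s4c.png

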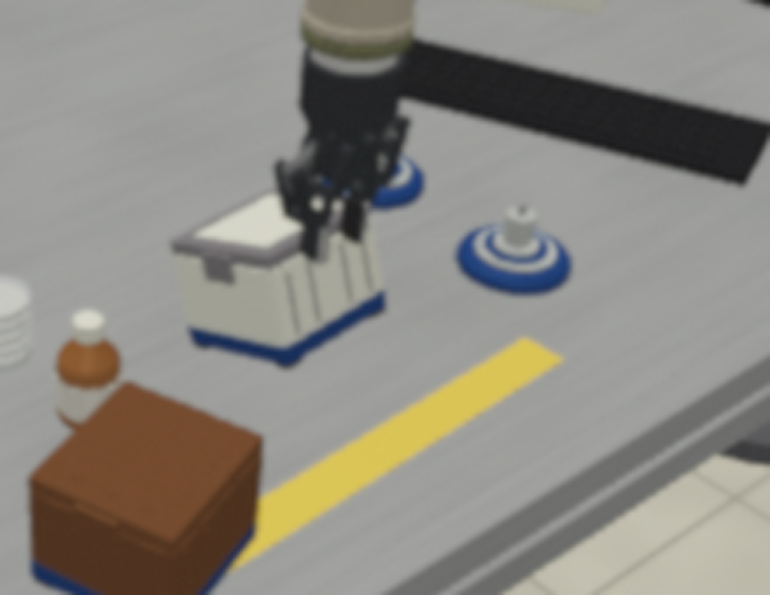

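Call:
step_arm(plan=[{"travel": [-0.011,-0.001,0.005],"delta_rot": [0,0,0],"gripper": 0.04},{"travel": [-0.022,-0.002,0.011],"delta_rot": [0,0,0],"gripper": 0.04},{"travel": [-0.034,-0.003,0.015],"delta_rot": [0,0,0],"gripper": 0.04},{"travel": [-0.046,-0.004,0.018],"delta_rot": [0,0,0],"gripper": 0.04},{"travel": [-0.058,-0.005,0.021],"delta_rot": [0,0,0],"gripper": 0.04},{"travel": [-0.07,-0.006,0.022],"delta_rot": [0,0,0],"gripper": 0.04},{"travel": [-0.082,-0.007,0.022],"delta_rot": [0,0,0],"gripper": 0.04},{"travel": [-0.095,-0.009,0.021],"delta_rot": [0,0,0],"gripper": 0.04},{"travel": [-0.107,-0.01,0.019],"delta_rot": [0,0,0],"gripper": 0.04},{"travel": [-0.119,-0.011,0.017],"delta_rot": [0,0,0],"gripper": 0.04},{"travel": [-0.128,-0.012,0.015],"delta_rot": [0,0,0],"gripper": 0.04},{"travel": [-0.128,-0.012,0.015],"delta_rot": [0,0,0],"gripper": 0.04},{"travel": [-0.128,-0.012,0.015],"delta_rot": [0,0,0],"gripper": 0.04}])

```text
clock: 7.05
ee_pos: [0.551, 0.1889, 0.107]
tcp_rot: [0.145, -3.135, 0.002]
ft_force: [-0.7, 0.5, -0.6]
opening: 0.0403
```

```bash
python3 - <<'E'
from h import *
f=grab('scene','s5'); crop(f,300,120,520,290,3.5,'s5c'); s=manip.observe();print(s['ee_pos'],s['ft_force'])
E
```

```text
[0.55118792 0.18896298 0.10703775] [ 0.37313567  0.24117316 -0.07223148]
```

View pics/s5c.png

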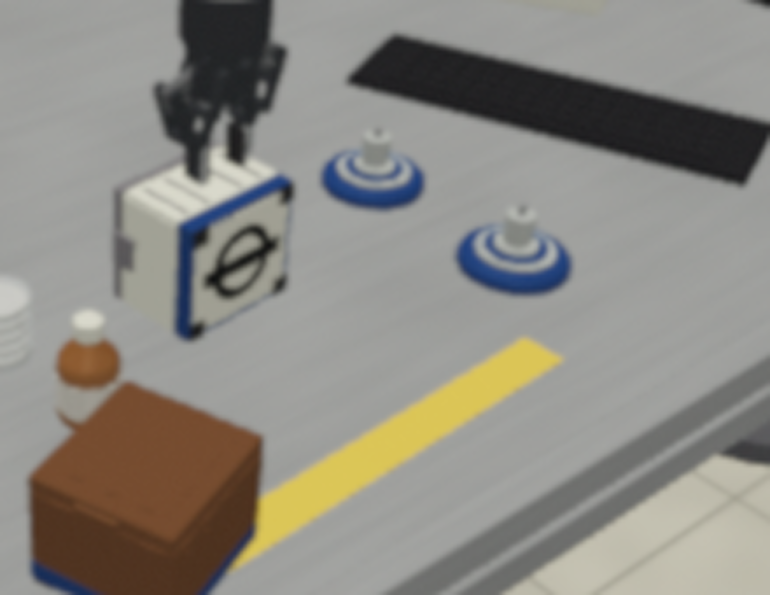

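Call:
step_arm(plan=[{"travel": [0,0,0.05],"delta_rot": [0,0,0],"gripper": 0.04},{"travel": [0.01,-0.02,0.09],"delta_rot": [0,0,0],"gripper": 0.04},{"travel": [0.03,-0.065,0.1],"delta_rot": [0,0,-1],"gripper": 0.04},{"travel": [0.055,-0.11,0.1],"delta_rot": [0,0,-2],"gripper": 0.04},{"travel": [0.08,-0.155,0.1],"delta_rot": [0,0,-3],"gripper": 0.04},{"travel": [0.1,-0.2,0.1],"delta_rot": [0,0,-4],"gripper": 0.04},{"travel": [0.12,-0.245,0.1],"delta_rot": [0,0,-5],"gripper": 0.04},{"travel": [0.14,-0.29,0.1],"delta_rot": [0,0,-6],"gripper": 0.04},{"travel": [0.16,-0.335,0.1],"delta_rot": [0,0,-7],"gripper": 0.04},{"travel": [0.18,-0.38,0.1],"delta_rot": [0,0,-8],"gripper": 0.04},{"travel": [0.186,-0.41,0.1],"delta_rot": [0,0,-8.3],"gripper": 0.04},{"travel": [0.186,-0.415,0.1],"delta_rot": [0,0,-8.3],"gripper": 0.04},{"travel": [0.186,-0.415,0.1],"delta_rot": [0,0,-8.3],"gripper": 0.04}])

```text
clock: 8.72
ee_pos: [0.7368, -0.225, 0.2068]
tcp_rot: [-0.082, -3.137, -0.0]
ft_force: [0.2, 0.2, 0.1]
opening: 0.0399
```

```bash
python3 - <<'E'
from h import *
s=manip.observe();print(s['ee_pos'],s['tcp_rot'])
f=grab('top','t1'); C=cloud(f); ok=f['z_map']>.1
mm=((abs(C[...,2]-.1)<.008)&ok).astype(np.uint8); n,l,st,c=cv2.connectedComponentsWithStats(mm)
mm2=((abs(C[...,2]-.115)<.008)&ok&(C[...,0]>.4)).astype(np.uint8); n2,l2,st2,c2=cv2.connectedComponentsWithStats(mm2)
for L,S,n in((l,st,n),(l2,st2,n2)):
  for i in range(1,n):
    if S[i,4]>600:
      p=C[L==i]; print(np.median(p[:,2]),cv2.minAreaRect((p[:,:2]*1000).astype(np.float32)))
E
```

```text
[ 0.73680621 -0.22502837  0.20682484] [-8.18693605e-02 -3.13665725e+00 -3.69019347e-04]
0.10015015009758832 ((773.7197265625, -57.708946228027344), (117.05293273925781, 132.70318603515625), 20.17243194580078)
0.09992914309100587 ((640.6091918945312, -221.39743041992188), (133.07537841796875, 116.2972183227539), 87.23039245605469)
0.09954697428912829 ((342.44647216796875, -131.70957946777344), (58.339786529541016, 116.09860229492188), 77.03732299804688)
0.11447406267171645 ((539.9400024414062, 186.80160522460938), (100.85000610351562, 123.04060363769531), 5.040368556976318)
```

View pics/t1.png

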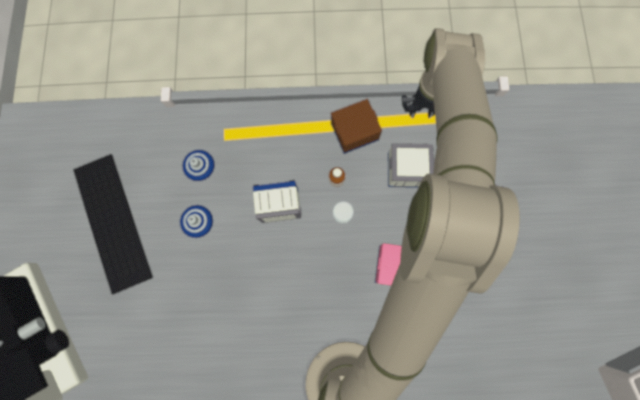

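Call:
step_arm(plan=[{"travel": [0,0,-0.05],"delta_rot": [0,0,0],"gripper": 0.04},{"travel": [0,0,-0.1],"delta_rot": [0,0,0],"gripper": 0.04},{"travel": [0,0,-0.15],"delta_rot": [0,0,0],"gripper": 0.04},{"travel": [0,0,-0.15],"delta_rot": [0,0,0],"gripper": 0.04},{"travel": [-0.015,0.001,-0.15],"delta_rot": [0,0,0],"gripper": 0.04},{"travel": [-0.025,0.001,-0.15],"delta_rot": [0,0,0],"gripper": 0.04},{"travel": [-0.032,0.002,-0.147],"delta_rot": [0,0,0],"gripper": 0.04},{"travel": [-0.038,0.002,-0.14],"delta_rot": [0,0,0],"gripper": 0.04},{"travel": [-0.047,0.003,-0.131],"delta_rot": [0,0,0],"gripper": 0.04},{"travel": [-0.055,0.003,-0.124],"delta_rot": [0,0,0],"gripper": 0.04},{"travel": [-0.065,0.004,-0.117],"delta_rot": [0,0,0],"gripper": 0.04}])

```text
clock: 10.15
ee_pos: [0.673, -0.2202, 0.0916]
tcp_rot: [-0.08, -3.14, -0.0]
ft_force: [5.0, -0.5, 3.1]
opening: 0.0402
```

```bash
python3 - <<'E'
from h import *
f=grab('scene','s6'); crop(f,140,170,360,340,3.5,'s6c'); s=manip.observe();print(s['ee_pos'],s['ft_force'])
E
```

```text
[ 0.67171526 -0.22038227  0.0923805 ] [ 2.7444803  -0.0522425   4.36768493]
```

View pics/s6c.png

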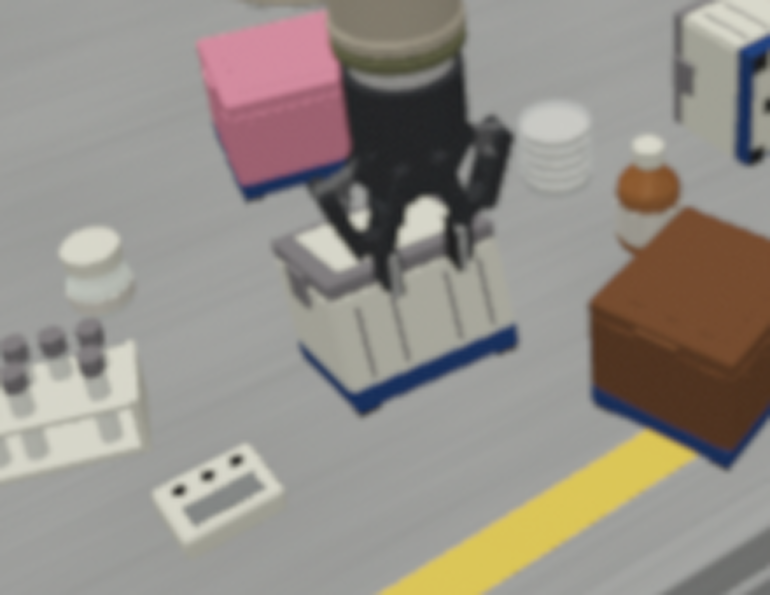

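The right box is tipping squarely about its near edge (about 20°), so I'll continue along the arc.

Call:
step_arm(plan=[{"travel": [-0.011,0.001,0.005],"delta_rot": [0,0,0],"gripper": 0.04},{"travel": [-0.022,0.001,0.011],"delta_rot": [0,0,0],"gripper": 0.04},{"travel": [-0.034,0.002,0.015],"delta_rot": [0,0,0],"gripper": 0.04},{"travel": [-0.046,0.002,0.018],"delta_rot": [0,0,0],"gripper": 0.04},{"travel": [-0.058,0.003,0.021],"delta_rot": [0,0,0],"gripper": 0.04},{"travel": [-0.07,0.004,0.022],"delta_rot": [0,0,0],"gripper": 0.04},{"travel": [-0.082,0.004,0.022],"delta_rot": [0,0,0],"gripper": 0.04},{"travel": [-0.095,0.005,0.021],"delta_rot": [0,0,0],"gripper": 0.04},{"travel": [-0.107,0.006,0.019],"delta_rot": [0,0,0],"gripper": 0.04},{"travel": [-0.119,0.006,0.017],"delta_rot": [0,0,0],"gripper": 0.04},{"travel": [-0.128,0.007,0.015],"delta_rot": [0,0,0],"gripper": 0.04},{"travel": [-0.128,0.007,0.015],"delta_rot": [0,0,0],"gripper": 0.04},{"travel": [-0.128,0.007,0.04],"delta_rot": [0,0,0],"gripper": 0.04},{"travel": [-0.128,0.007,0.08],"delta_rot": [0,0,0],"gripper": 0.04},{"travel": [-0.128,0.007,0.11],"delta_rot": [0,0,0],"gripper": 0.04}])

```text
clock: 12.08
ee_pos: [0.5438, -0.2133, 0.2034]
tcp_rot: [-0.08, -3.139, -0.0]
ft_force: [-0.0, 0.0, -0.0]
opening: 0.04
```

```bash
python3 - <<'E'
from h import *
f=grab('scene','s7'); crop(f,140,120,500,360,2.2,'s7c'); s=manip.observe();print(s['ee_pos'],s['ft_force'])
E
```

```text
[ 0.54541657 -0.21386385  0.20701773] [ 0.91241949 -0.36873282  1.89796982]
```

View pics/s7c.png

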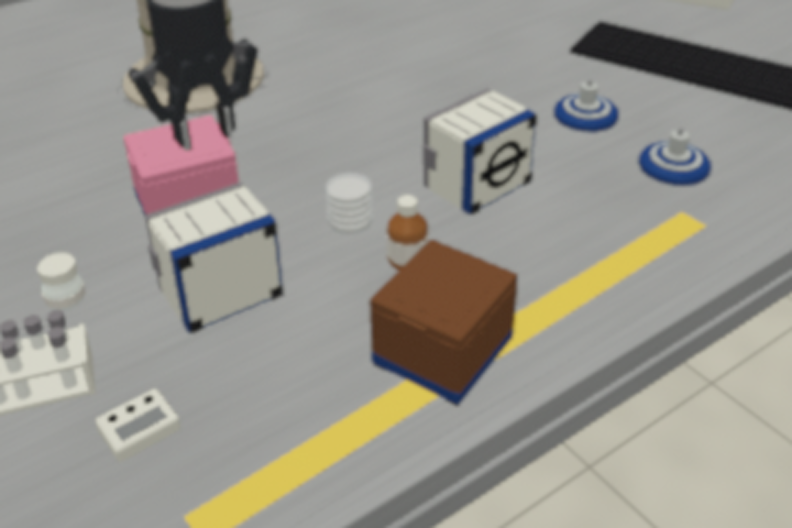

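Both boxes lie tipped. The left one carries the stamp (ring and bar at crop (500,165)) and the right one is plain. I'll move in front of the left box's lid and check how far the wrist can tilt for a low push.

Call:
step_arm(plan=[{"travel": [-0.01,0.04,0.02],"delta_rot": [0,0,1],"gripper": 0.03},{"travel": [-0.02,0.085,0.03],"delta_rot": [0,0,2],"gripper": 0.03},{"travel": [-0.03,0.13,0.03],"delta_rot": [0,0,3],"gripper": 0.03},{"travel": [-0.04,0.175,0.03],"delta_rot": [0,0,4],"gripper": 0.03},{"travel": [-0.045,0.22,0.03],"delta_rot": [0,0,5],"gripper": 0.03},{"travel": [-0.05,0.265,0.03],"delta_rot": [0,0,6],"gripper": 0.03},{"travel": [-0.06,0.31,0.03],"delta_rot": [0,0,7],"gripper": 0.03},{"travel": [-0.07,0.355,0.03],"delta_rot": [0,0,8],"gripper": 0.03},{"travel": [-0.075,0.39,0.03],"delta_rot": [0,0,8.2],"gripper": 0.03},{"travel": [-0.075,0.397,0.03],"delta_rot": [0,0,8.2],"gripper": 0.03},{"travel": [-0.075,0.397,0.03],"delta_rot": [0,0,8.2],"gripper": 0.03}])

```text
clock: 13.5
ee_pos: [0.4703, 0.183, 0.2366]
tcp_rot: [-0.145, 3.136, -0.003]
ft_force: [0.5, -0.6, -0.2]
opening: 0.0298
```

```bash
python3 - <<'E'
from h import *
s=manip.observe();print(s['ee_pos'],s['tcp_rot'],s['q'])
f=load('s3'); C=cloud(f); t=np.array([.7448,.2068,.1362])
m=(f['z_map']>.1)&(np.linalg.norm(C[...,:2]-t[:2],axis=-1)<.12)&(C[...,2]>.2)
p=C[m]-t
for z in np.arange(.02,.35,.01):
    q=p[(p[:,2]>=z)&(p[:,2]<z+.01)]
    if len(q): print(z.round(3),len(q),'x',q[:,0].min().round(3),q[:,0].max().round(3),'y',q[:,1].min().round(3),q[:,1].max().round(3))
f=load('t1');
E
```

```text
[0.47032427 0.18296084 0.23657324] [-1.44654013e-01  3.13593857e+00 -2.57023372e-03] [-0.29390384  0.3098007  -0.24624808  2.05411587  0.10858213  0.7881155
  1.0574971 ]
0.06 30 x -0.003 0.017 y -0.038 0.043
0.07 93 x -0.007 0.019 y -0.052 0.049
0.08 73 x -0.005 0.02 y -0.054 0.056
0.09 109 x -0.01 0.021 y -0.061 0.06
0.1 110 x -0.003 0.022 y -0.064 0.066
0.11 118 x -0.005 0.025 y -0.067 0.067
0.12 159 x -0.005 0.025 y -0.068 0.066
0.13 76 x -0.005 0.024 y -0.043 0.021
0.14 42 x -0.005 0.019 y -0.04 -0.015
0.15 100 x -0.018 0.041 y -0.04 0.019
0.16 123 x -0.022 0.042 y -0.04 0.024
0.17 123 x -0.021 0.042 y -0.04 0.02
0.18 127 x -0.021 0.043 y -0.04 0.02
0.19 178 x -0.031 0.042 y -0.041 0.028
0.2 60 x -0.014 0.039 y -0.032 0.014
0.21 135 x -0.028 0.045 y -0.04 0.026
0.22 128 x -0.02 0.045 y -0.041 0.022
0.23 153 x -0.028 0.045 y -0.04 0.027
0.24 135 x -0.025 0.045 y -0.039 0.02
0.25 144 x -0.017 0.043 y -0.04 0.018
0.26 142 x -0.023 0.043 y -0.04 0.053
0.27 139 x -0.018 0.045 y -0.04 0.02
0.28 148 x -0.021 0.043 y -0.04 0.019
0.29 130 x -0.023 0.046 y -0.042 0.017
0.3 163 x -0.019 0.046 y -0.05 0.037
0.31 122 x -0.013 0.053 y -0.055 0.043
0.32 158 x -0.019 0.06 y -0.059 0.048
0.33 223 x -0.027 0.063 y -0.063 0.055
0.34 265 x -0.037 0.064 y -0.066 0.061
```

Call:
step_arm(plan=[{"travel": [-0.01,-0.002,-0.03],"delta_rot": [0.4,-5,0],"gripper": 0.03},{"travel": [-0.02,-0.003,-0.06],"delta_rot": [0.9,-10,0],"gripper": 0.03},{"travel": [-0.02,-0.003,-0.09],"delta_rot": [1.2,-14,0],"gripper": 0.03},{"travel": [-0.02,-0.003,-0.12],"delta_rot": [1.2,-14,0],"gripper": 0.03},{"travel": [-0.02,-0.003,-0.12],"delta_rot": [1.2,-14,0],"gripper": 0.03}])

```text
clock: 14.12
ee_pos: [0.4495, 0.1783, 0.1151]
tcp_rot: [-0.133, 2.894, 0.006]
ft_force: [0.7, -0.2, 0.4]
opening: 0.0299
```

```bash
python3 - <<'E'
from h import *
s=manip.observe();print(s['ee_pos'],s['tcp_rot'],s['q'],s['ft_force'])
E
```

```text
[0.44948822 0.17826101 0.11511813] [-0.1331468   2.89426331  0.00582986] [-0.6770506   0.42208349  0.12783278  2.41404866  0.60483193  0.1140226
  0.50196805] [ 0.70482499 -0.21062209  0.42466446]
```

Call:
step_arm(plan=[{"travel": [0,0,-0.015],"delta_rot": [0,0,0],"gripper": 0.03},{"travel": [0,0,-0.03],"delta_rot": [0,0,0],"gripper": 0.03},{"travel": [0,0,-0.045],"delta_rot": [0,0,0],"gripper": 0.03},{"travel": [0,0,-0.06],"delta_rot": [0,0,0],"gripper": 0.03},{"travel": [0,0,-0.06],"delta_rot": [0,0,0],"gripper": 0.03}])

```text
clock: 14.75
ee_pos: [0.4517, 0.1782, 0.0562]
tcp_rot: [-0.13, 2.89, 0.008]
ft_force: [0.3, -0.1, -0.3]
opening: 0.03
```

```bash
python3 - <<'E'
from h import *
s=manip.observe();print(s['ee_pos'],s['tcp_rot'],s['q'],s['ft_force'])
from scipy.spatial.transform import Rotation as R
print(R.from_rotvec(s['tcp_rot']).as_matrix().round(3))
E
```

```text
[0.45170826 0.17824886 0.05615433] [-0.13005737  2.8899206   0.00816166] [-0.42421296  0.55836742 -0.21989033  2.44207712  1.83553602  0.24979926
 -0.75538378] [ 0.29821794 -0.11624766 -0.32864191]
[[-0.965 -0.089  0.246]
 [-0.088  0.996  0.017]
 [-0.246 -0.006 -0.969]]
```

Call:
step_arm(plan=[{"travel": [0,0,-0.015],"delta_rot": [0.1,-1,0],"gripper": 0.05},{"travel": [0,0,-0.03],"delta_rot": [0.2,-2,0],"gripper": 0.05},{"travel": [0,0,-0.045],"delta_rot": [0.3,-4,0],"gripper": 0.05},{"travel": [0,0,-0.052],"delta_rot": [0.4,-5,0],"gripper": 0.05},{"travel": [0,0,-0.052],"delta_rot": [0.4,-5,0],"gripper": 0.05},{"travel": [0,0,-0.052],"delta_rot": [0.4,-5,0],"gripper": 0.05}])

```text
clock: 15.5
ee_pos: [0.4531, 0.1779, 0.0051]
tcp_rot: [-0.123, 2.801, 0.012]
ft_force: [-0.6, 0.6, 0.7]
opening: 0.0501
```

```bash
python3 - <<'E'
from h import *
s=manip.observe();print(s['ee_pos'],s['tcp_rot'],s['q'],s['ft_force'])
from scipy.spatial.transform import Rotation as R
print(R.from_rotvec(s['tcp_rot']).as_matrix().round(3))
f=grab('scene','s8'); crop(f,280,90,460,240,4,'s8c')
f=grab('top','t2'); crop(f,200,140,380,290,4,'t2c')
E
```

```text
[0.45305604 0.177905   0.00511896] [-0.12323385  2.80061838  0.01226738] [-0.27335084  0.74098333 -0.50617829  2.51814651  2.15199464  0.61722284
 -1.12001258] [-0.5828083   0.62267078  0.68914405]
[[-0.94  -0.087  0.331]
 [-0.084  0.996  0.023]
 [-0.332 -0.006 -0.943]]
```

View pics/s8c.png

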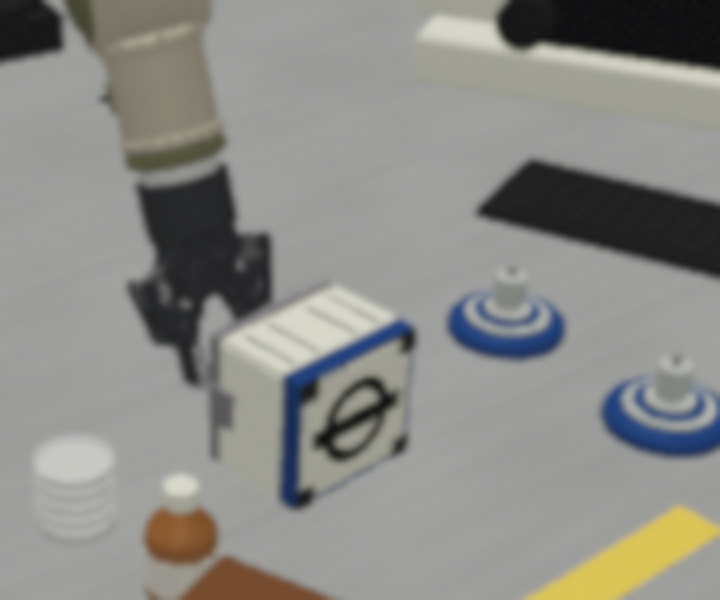

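View pics/t2c.png

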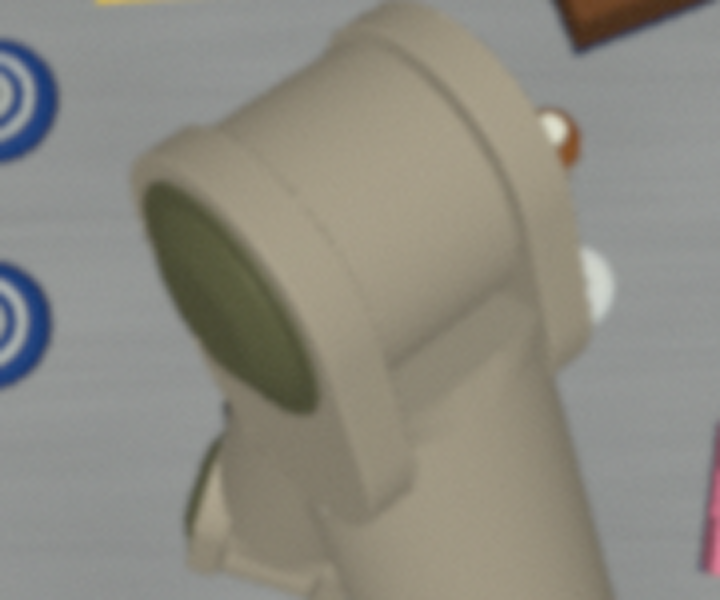

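```bash
python3 - <<'E'
from h import *
f=load('s8'); C=cloud(f);g=cv2.cvtColor(f['img'],cv2.COLOR_BGR2GRAY)
for u,v in((190,375),(186,365),(182,350),(180,330),(140,290),(250,250)):
    U,V=int(round(280+u/4)),int(round(90+v/4)); print((u,v),C[V,U].round(3),g[V,U])
print(f['z_map'][176:192,322:334].round(2))
E
```

```text
(190, 375) [0.448 0.143 0.044] 50
(186, 365) [0.442 0.139 0.053] 50
(182, 350) [0.445 0.138 0.066] 38
(180, 330) [0.424 0.149 0.074] 43
(140, 290) [0.425 0.11  0.125] 55
(250, 250) [0.416 0.224 0.12 ] 71
[[1.33 1.33 1.34 1.34 1.34 1.34 1.34 1.35 1.48 1.48 1.27 1.27]
 [1.48 1.35 1.35 1.34 1.34 1.34 1.35 1.34 1.48 1.48 1.27 1.27]
 [1.47 1.47 1.35 1.35 1.34 1.35 1.35 1.35 1.35 1.46 1.28 1.28]
 [1.46 1.47 1.35 1.36 1.35 1.34 1.35 1.35 1.35 1.46 1.29 1.28]
 [1.46 1.46 1.36 1.35 1.35 1.34 1.34 1.35 1.35 1.46 1.28 1.28]
 [1.45 1.45 1.35 1.35 1.35 1.35 1.35 1.35 1.35 1.45 1.29 1.28]
 [1.44 1.45 1.44 1.36 1.35 1.35 1.35 1.35 1.35 1.36 1.29 1.28]
 [1.44 1.44 1.44 1.35 1.35 1.35 1.35 1.35 1.35 1.35 1.29 1.28]
 [1.44 1.43 1.44 1.36 1.36 1.35 1.35 1.35 1.35 1.35 1.29 1.29]
 [1.43 1.43 1.43 1.42 1.36 1.35 1.35 1.35 1.35 1.35 1.29 1.28]
 [1.43 1.42 1.43 1.42 1.43 1.36 1.35 1.36 1.35 1.36 1.29 1.29]
 [1.42 1.42 1.42 1.42 1.42 1.37 1.36 1.36 1.36 1.36 1.29 1.29]
 [1.42 1.41 1.41 1.42 1.42 1.41 1.42 1.41 1.41 1.42 1.29 1.28]
 [1.41 1.41 1.41 1.41 1.41 1.41 1.41 1.41 1.41 1.41 1.3  1.29]
 [1.4  1.41 1.41 1.4  1.41 1.41 1.4  1.4  1.41 1.41 1.3  1.29]
 [1.4  1.4  1.4  1.41 1.4  1.4  1.4  1.41 1.4  1.4  1.3  1.29]]
```

Call:
step_arm(plan=[{"travel": [0.01,0.002,-0.006],"delta_rot": [0,0,0],"gripper": 0.05},{"travel": [0.02,0.003,-0.006],"delta_rot": [0,0,0],"gripper": 0.05},{"travel": [0.03,0.004,-0.006],"delta_rot": [0,0,0],"gripper": 0.05},{"travel": [0.038,0.005,-0.006],"delta_rot": [0,0,0],"gripper": 0.05},{"travel": [0.046,0.006,-0.006],"delta_rot": [0,0,0],"gripper": 0.05},{"travel": [0.054,0.006,-0.006],"delta_rot": [0,0,0],"gripper": 0.05},{"travel": [0.062,0.007,-0.006],"delta_rot": [0,0,0],"gripper": 0.05},{"travel": [0.07,0.008,-0.006],"delta_rot": [0,0,0],"gripper": 0.05}])

```text
clock: 16.6
ee_pos: [0.5232, 0.1862, -0.0009]
tcp_rot: [-0.124, 2.801, 0.012]
ft_force: [-4.0, -0.3, 1.4]
opening: 0.0499
```

```bash
python3 - <<'E'
from h import *
s=manip.observe();print(s['ee_pos'],s['tcp_rot'],s['q'],s['ft_force'])
f=grab('scene','s9'); crop(f,280,90,460,240,4,'s9c')
E
```

```text
[ 0.52320152  0.18617283 -0.00092457] [-0.12427048  2.80071201  0.01228896] [-0.27155402  0.73789122 -0.38737628  2.37128638  2.10091154  0.47177445
 -0.95222426] [-4.01802994 -0.25255594  1.36749715]
```

View pics/s9c.png

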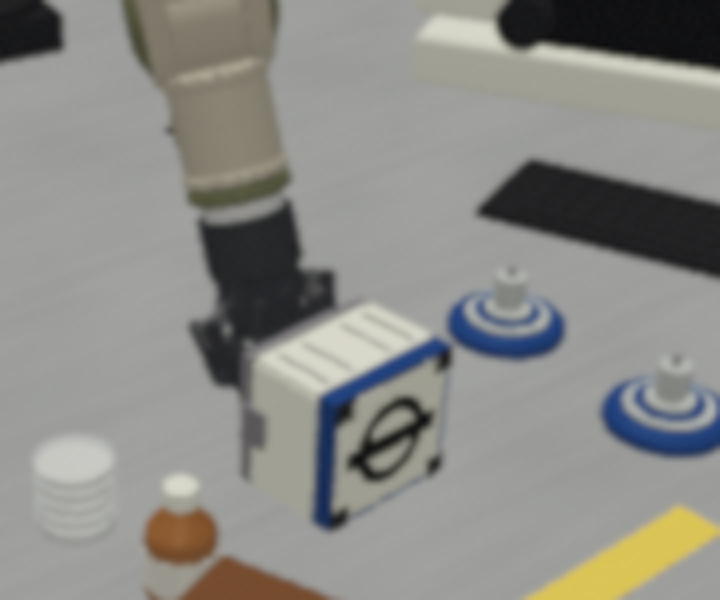

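Call:
step_arm(plan=[{"travel": [0.008,0.001,0],"delta_rot": [0,0,0],"gripper": 0.05},{"travel": [0.018,0.002,0],"delta_rot": [0,0,0],"gripper": 0.05},{"travel": [0.028,0.002,0],"delta_rot": [0,0,0],"gripper": 0.05},{"travel": [0.038,0.003,0],"delta_rot": [0,0,0],"gripper": 0.05},{"travel": [0.048,0.004,0],"delta_rot": [0,0,0],"gripper": 0.05},{"travel": [0.058,0.005,0],"delta_rot": [0,0,0],"gripper": 0.05},{"travel": [0.068,0.006,0],"delta_rot": [0,0,0],"gripper": 0.05}])

```text
clock: 17.52
ee_pos: [0.5933, 0.1925, -0.0007]
tcp_rot: [-0.123, 2.799, 0.012]
ft_force: [-2.7, 0.2, -1.1]
opening: 0.05
```

```bash
python3 - <<'E'
from h import *
s=manip.observe();print(s['ee_pos'],s['tcp_rot'],s['q'],s['ft_force'])
f=grab('scene','s10'); crop(f,280,90,480,240,4,'s10c')
E
```

```text
[ 0.59328674  0.1924884  -0.00074074] [-0.12348366  2.79916729  0.01243065] [-0.31958195  0.73838744 -0.23196565  2.22706532  1.99514705  0.31337895
 -0.77666886] [-2.67901937  0.15279511 -1.08866712]
```

View pics/s10c.png

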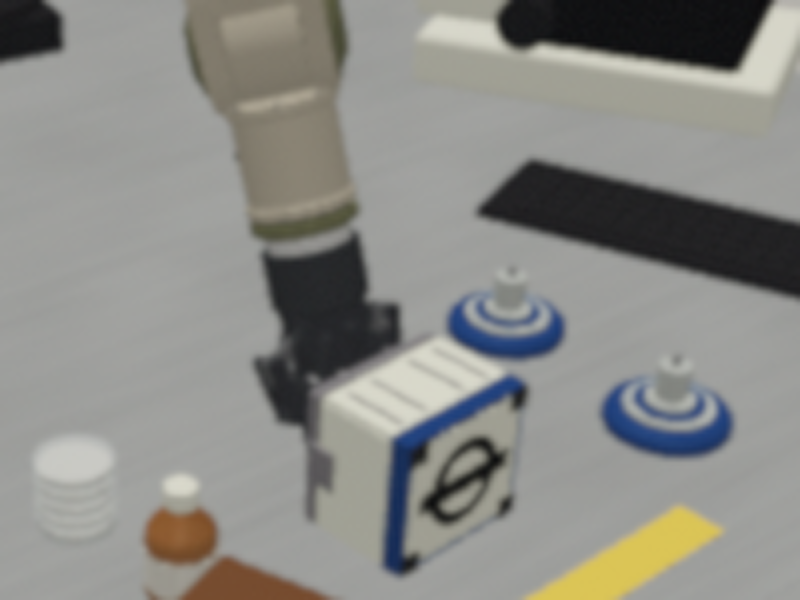

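Call:
step_arm(plan=[{"travel": [0.008,0.001,0],"delta_rot": [0,0,0],"gripper": 0.05},{"travel": [0.016,0.001,0],"delta_rot": [0,0,0],"gripper": 0.05},{"travel": [0.024,0.002,0],"delta_rot": [0,0,0],"gripper": 0.05},{"travel": [0.032,0.003,0],"delta_rot": [0,0,0],"gripper": 0.05},{"travel": [0.04,0.004,0],"delta_rot": [0,0,0],"gripper": 0.05},{"travel": [0.048,0.004,0],"delta_rot": [0,0,0],"gripper": 0.05},{"travel": [0.056,0.005,0],"delta_rot": [0,0,0],"gripper": 0.05},{"travel": [0.064,0.006,0],"delta_rot": [0,0,0],"gripper": 0.05},{"travel": [0.07,0.006,0],"delta_rot": [0,0,0],"gripper": 0.05}])

```text
clock: 18.7
ee_pos: [0.6656, 0.1991, -0.0004]
tcp_rot: [-0.123, 2.797, 0.013]
ft_force: [-3.5, 0.6, 0.3]
opening: 0.0497
```

```bash
cat > meas.py <<'E'
from h import *
import sys
tag=sys.argv[1]
s=manip.observe();print(s['ee_pos'],s['tcp_rot'],s['q'].round(2),s['ft_force'].round(1))
f=grab('scene',tag); crop(f,300,130,500,280,4,tag+'c')
C=cloud(f); ok=f['z_map']>.1
# sole plane points: region y .14-.28, z .015-.1, x > .72
m=ok&(C[...,1]>.12)&(C[...,1]<.30)&(C[...,2]>.01)&(C[...,2]<.11)&(C[...,0]>.66)&(C[...,0]<.87)
p=C[m]
nrm=None
# dominant plane RANSAC-ish on xy: fit line
best=0
rng=np.random.default_rng(0)
for _ in range(500):
    a,b=p[rng.choice(len(p),2,replace=False),:2]; d=b-a
    if np.linalg.norm(d)<.05: continue
    n=np.array([d[1],-d[0]])/np.linalg.norm(d)
    if n[0]<0:n=-n
    if n[0]<.9: continue
    inl=abs((p[:,:2]-a)@n)<.003
    if inl.sum()>best: best=inl.sum(); bi=inl
q=p[bi]; v=cv2.fitLine(q[:,:2].astype(np.float32),cv2.DIST_L2,0,.01,.01).ravel(); n=np.array([v[1],-v[0]]); n*=np.sign(n[0])
print('sole pts',best,'mean',q.mean(0).round(4),'yaw deg',np.degrees(np.arctan2(n[1],n[0])).round(2),'y rng',np.percentile(q[:,1],[1,99]).round(3),'z',np.percentile(q[:,2],[1,99]).round(3))
t=np.array([.797,.006]); tx=np.array([.9987,.0502])
yc=np.percentile(q[:,1],[1,99]).mean(); ctr=np.array([v[2],v[3]]); ctr=ctr+np.array([v[0],v[1]])*(yc-v[3])/v[1]
print('centre',ctr.round(4),'tape x',((ctr-t)@tx).round(4))
E
python3 meas.py s11
```

```text
[ 6.65551353e-01  1.99066211e-01 -4.16702686e-04] [-0.12344746  2.79706791  0.01258677] [-0.43  0.76 -0.01  2.08  1.73  0.13 -0.49] [-3.5  0.6  0.3]
sole pts 779 mean [0.765  0.2041 0.0608] yaw deg 3.79 y rng [0.144 0.269] z [0.011 0.109]
centre [0.7648 0.2061] tape x -0.0221
```

View pics/s11c.png

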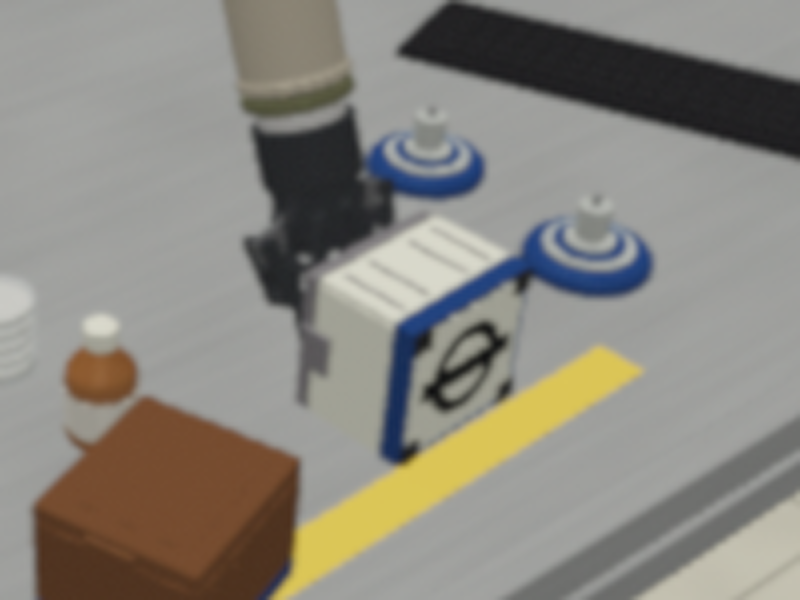

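Call:
step_arm(plan=[{"travel": [0.004,0,0],"delta_rot": [0,0,0],"gripper": 0.05},{"travel": [0.009,0.001,0],"delta_rot": [0,0,0],"gripper": 0.05},{"travel": [0.014,0.001,0],"delta_rot": [0,0,0],"gripper": 0.05},{"travel": [0.019,0.002,0],"delta_rot": [0,0,0],"gripper": 0.05},{"travel": [0.022,0.002,0],"delta_rot": [0,0,0],"gripper": 0.05},{"travel": [0.022,0.002,0],"delta_rot": [0,0,0],"gripper": 0.05}])

```text
clock: 19.5
ee_pos: [0.6889, 0.2009, -0.0002]
tcp_rot: [-0.123, 2.796, 0.012]
ft_force: [-1.4, -0.3, -1.3]
opening: 0.05
```

```bash
python3 meas.py s12
```

```text
[ 6.88883927e-01  2.00930656e-01 -1.65653133e-04] [-0.12274977  2.79568799  0.01213487] [-0.42  0.77 -0.    2.03  1.43  0.12 -0.17] [-1.4 -0.3 -1.3]
sole pts 778 mean [0.7887 0.2045 0.0606] yaw deg 3.7 y rng [0.146 0.271] z [0.011 0.109]
centre [0.7885 0.2081] tape x 0.0016
```

View pics/s12c.png

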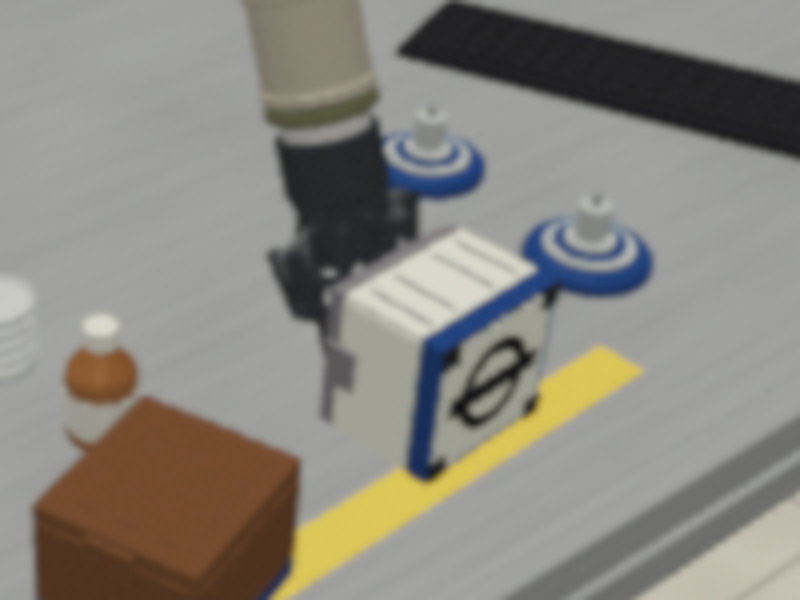

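Call:
step_arm(plan=[{"travel": [-0.015,-0.001,0.002],"delta_rot": [0,0,0],"gripper": 0.05},{"travel": [-0.035,-0.003,0.005],"delta_rot": [0,0,0],"gripper": 0.05},{"travel": [-0.055,-0.005,0.02],"delta_rot": [0,0,0],"gripper": 0.05},{"travel": [-0.075,-0.007,0.05],"delta_rot": [0,0,0],"gripper": 0.05},{"travel": [-0.09,-0.008,0.09],"delta_rot": [0,0,0],"gripper": 0.05},{"travel": [-0.1,-0.009,0.13],"delta_rot": [0,0,0],"gripper": 0.05},{"travel": [-0.1,-0.009,0.17],"delta_rot": [0,0,0],"gripper": 0.05},{"travel": [-0.1,-0.009,0.17],"delta_rot": [0,0,0],"gripper": 0.05},{"travel": [-0.1,-0.009,0.17],"delta_rot": [0,0,0],"gripper": 0.05}])

```text
clock: 20.68
ee_pos: [0.5893, 0.191, 0.1699]
tcp_rot: [-0.121, 2.795, 0.011]
ft_force: [-0.2, -0.5, 0.3]
opening: 0.0498
```

```bash
python3 meas.py s13; python3 - <<'E'
from h import *
f=load('s13');C=cloud(f);ok=f['z_map']>.1
f0=grab('top','t3');Ct=cloud(f0);okt=f0['z_map']>.1
mm=(okt&(abs(Ct[...,2]-.115)<.007)&(Ct[...,0]>.4)&(Ct[...,1]<0)).astype(np.uint8);n,l,s,c=cv2.connectedComponentsWithStats(mm)
for i in range(1,n):
    if s[i,4]>300: print(cv2.minAreaRect((Ct[l==i][:,:2]*1000).astype(np.float32)),s[i,4])
m=(okt&(Ct[...,2]>0.010)&(Ct[...,2]<.2)&(Ct[...,0]<.95)&(Ct[...,0]>.25)).astype(np.uint8)
n,l,s,c=cv2.connectedComponentsWithStats(m)
for i in range(1,n):
    if s[i,4]<60: continue
    p=Ct[l==i]; q=np.percentile(p,[1,99],axis=0); print('obj',c[i].round(),s[i,4],'x',q[:,0].round(3),'y',q[:,1].round(3),'z',q[1,2].round(3))
E
```

```text
[0.58925286 0.19102867 0.16987106] [-0.12078889  2.79479578  0.01130475] [-0.23  0.44 -0.35  2.14  0.86  0.39  0.36] [-0.2 -0.5  0.3]
sole pts 802 mean [0.7885 0.2042 0.0611] yaw deg 3.7 y rng [0.146 0.27 ] z [0.011 0.11 ]
centre [0.7883 0.2078] tape x 0.0015
((530.3067626953125, -215.53997802734375), (126.73464965820312, 100.8477783203125), 86.85884857177734) 1433
obj [334.  91.] 4210 x [0.883 0.924] y [-0.556  0.556] z 0.057
obj [355. 125.] 1880 x [0.701 0.838] y [-0.13   0.016] z 0.106
obj [270. 137.] 1706 x [0.687 0.789] y [0.14  0.264] z 0.121
obj [198. 164.] 758 x [0.63  0.725] y [0.397 0.496] z 0.063
obj [457. 156.] 378 x [0.647 0.702] y [-0.419 -0.349] z 0.026
obj [112. 224.] 5579 x [0.297 0.705] y [0.594 0.835] z 0.025
obj [336. 176.] 267 x [0.592 0.641] y [-0.018  0.031] z 0.098
obj [484. 192.] 849 x [0.507 0.593] y [-0.51  -0.388] z 0.088
obj [411. 200.] 1767 x [0.478 0.579] y [-0.277 -0.149] z 0.12
obj [342. 212.] 352 x [0.476 0.535] y [-0.037  0.02 ] z 0.066
obj [196. 221.] 808 x [0.448 0.545] y [0.4   0.494] z 0.06
obj [463. 234.] 234 x [0.402 0.447] y [-0.394 -0.352] z 0.06
obj [402. 265.] 1802 x [0.273 0.398] y [-0.234 -0.105] z 0.105
obj [ 25. 287.] 1807 x [0.252 0.374] y [0.886 1.001] z 0.197
```

View pics/s13.png

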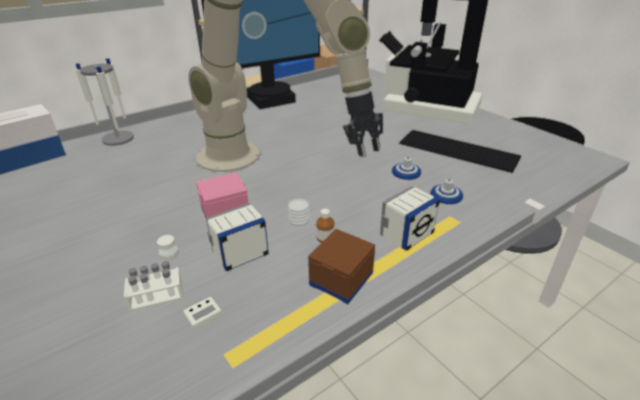

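View pics/t3.png

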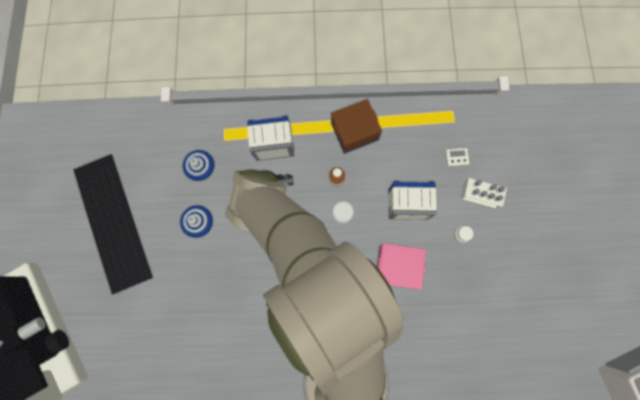

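The stamped box stands on the tape, with the sole at (422,222) in the scene view. The plain box lies at (240,240), the bystanders are where they were, and the arm is clear.

```bash
python3 -c "
from h import *
print(manip.hand_in())"
```

```text
the job is handed in; nothing more can be done
None
```

I tipped both boxes onto their robot-side walls with the fingertips. The left one carried the stamp, so I pushed it as it lay onto the tape, backed the arm clear and handed the job in at about 21 s of the 72 s allowed. `manip.hand_in()` reports no verdict.

**Last checks:**
- **Stamped box:** the stamped face is 1.5 mm from the tape's centre line and within about 1° of square to it.
- **Plain box:** it still lies where it was tipped; I work its origin out to have moved about 83 mm, against the 130 mm limit.
- **Bystanders:** none moved by more than about 3 mm, which is measuring noise.
- **Arm:** it is clear of everything and reads near-zero force.

**What disagreed:** with the gripper part-open, the fingertips measured 25–32 mm behind the reported TCP, more than the 13 mm given. My first tipping pass on the left box therefore went over the lid without tipping it. I corrected for the offset, and every later contact was where I expected.

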